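Set up a reel axle on V-blocks for a run-out check

ROBOT

A 7-joint arm with a two-finger parallel gripper is mounted at the origin on a cart in front of the work surface, level with it; the furniture and walls round the work are solid. World frame = base frame: x ahead of the robot, y to its left, z up, the work surface at z = 0. Lengths are in m, angles in rad, forces in N, time in s.
With the tool pointing down it reaches from about 0.35 to 0.9 m from the base axis. Payload 7.2 kg.
Tool frame: the origin (TCP) lies on the mounting face of the last link; the fingertips stand 182 mm ahead of it and the grasp point (between the pads) lies 163 mm ahead of it; z points along the fingers, y is the line along which they close (so a half turn about z gives the same grasp; the last joint's range is limited). The gripper opens to 88 mm and grips with 3 to 60 N. Pads are 20 mm wide; open, the fingers measure 115 mm over their backs; the gripper's body (75 mm by 178 mm) begins 61 mm behind the grasp point.
Start: joints at [-1.217, 0.411, -0.013, 1.596, 0.006, 1.134, -0.082], TCP at [0.256, 0.57, 0.405] pointing down, gripper open.
Joint ranges: [-2.95, 2.95], [-0.29, 1.99], [-1.47, 1.44], [0.14, 2.54], [-1.03, 4.17], [0.13, 1.85], [-2.86, 2.86]. Speed limits (rad/s): [2.39, 2.39, 3.01, 3.01, 3.14, 3.14, 3.14].

INTERFACE

Orientations are given as a 3x3 rotation matrix whose columns are the frame's x, y, z axes.
In Python, from cell import * gives the robot as it stands.
- The arm moves only by the tool jog_arm, never from a script. Its argument "moves" is one flat list of numbers, 7 for each row, row after row: the closure in counts, from 0 (fully open) to 255 (shut), then the shift along the world's x, y, z in mm, then the turn, a rotation vector about the world's x, y, z in degrees. In form: [jaw, tx, ty, tz, rx, ry, rz, jaw, tx, ty, tz, rx, ry, rz, ...]. A call has 1 to 8 rows; each row is the pose to reach, as a shift and turn from the pose commanded when the call began; what a row does not reach only later rows make up. A row lasts 1/8 s, in which the tool goes at most 62.5 mm and 10.7 degrees, less where a joint would pass 70% of its speed; a pose out of reach is approached as far as the arm can. A call with a gripper value outside its range is refused whole. The fingers move at their own pace and stop on an object; the grip force is fixed at half the most. Time passes only in rows, so rows that repeat a pose let the fingers close. It gives the time, the measured TCP pose, the force, the opening and the grip force at its end, in the units of the state.
- get_state(): the state, without advancing time (a new reading comes with each control period).
- get_image(name): name is "side" or "top"; returns the picture (400x640x3 uint8, red, green, blue); there is no depth.
- camera_model(name): a dict with "fx", "fy", "cx", "cy" (pixels), "k1" (the pictures are not rectified: a ray, as slopes to the right and down, at radius r is drawn at 1 + k1 r^2 times it, then the intrinsics apply), "R" (3x3) and "t" (3): a world point X has camera coordinates R X + t. Camera axes: x right, y down, z forward; pixel columns grow to the right and rows downward; lengths in m; the calibration is good to about 2 mm. A picture is of the moment at which its call begins. camera_model takes no time and is no camera call.
- job_done(): hands the job in; it is judged then, once.
The state is a dict: "time_s": time; "qpos": joint angles; "qvel": joint speeds; "effort": joint torques, N m; "eef_pos": TCP position; "orientation": TCP orientation; "force": force on the tool from outside, world axes, zero at the start; "wrist_torque": the same for the moment, N m; "gripper_width": finger opening in m; "gripper_force": force on a finger pad.
Only numpy, scipy, OpenCV 4.12 (cv2) and the standard library are available. Lean on these libraries where they do the work, as an engineer would, in place of code of your own. Each camera call takes 0.05 s, during which the arm holds its last target. There are 200 camera calls.

TASK

Set up the reel axle for a run-out check along the near half of the black granite plate: stand the blue V-block with the brass stop on the left, stop outermost, and the bright V-block to its right, Vs in one line along the plate's long edge, then lay the axle on top of them with a bright journal in the middle of each V, plain end towards the stop, gear to the right. Last, stand the dial gauge on the plate behind the axle, midway between the blocks and square to the axle, its stylus resting on top of the axle's dark middle so that it is pushed up. Leave the oil bottle and the marker where they are.

Things in the scene. Friction and masses are not known exactly. Their poses are not given: they have to be found in the camera images.
- plate: Black granite surface plate, bare, fixed, 136 mm (x) by 200 mm (y), its top 25 mm above the bench. Origin: centre of its underside. +x points to the back, away from the robot; +y to the left along its long edge (turned at most 0.2 rad from the world axes).
- stop_block: Blue cast V-block, ground V faces, with a brass stop plate at one end, 0.45 kg: 50 mm across (x; grip here), 44 mm high, block from y -22 to +28 mm, stop y +28 to +34 mm, 56 mm high. 90 degree V along y in the top, 36 mm wide, 18 mm deep; a journal in it has its axis 41.6 mm above the underside. Origin on the underside below the middle of the seat; +y to the stop: in place it is the plate's +y.
- plain_block: Bright steel V-block without a stop, 0.45 kg: 50 mm across (x; grip here), 36 mm long (y), 44 mm high, with the same V along y as the blue one. Origin: centre of its underside, z up.
- axle: Round reel axle along its y, 0.35 kg; grip the dark middle: 20 mm thick, y -33 to +33 mm. Bright journals 22 mm thick, about 30 mm long, centred at y +48 and -48 mm, so the V centres stand 96 mm apart. Plain end at y +64; brass gear, 31 mm, y -72 to -86. Origin: on the axis midway. Starts in the plywood rest, axis 38 mm above the bench, gear towards the robot; may roll about y.
- axle_rest: Fixed plywood rest in which the axle lies at the start, 50 mm (x) by 118 mm (y, along the axle), 46 mm high: notched uprights at y +48 and -48 mm, between them a base board 9 mm high. Origin: centre of its underside.
- gauge: Dial gauge on a red magnetic base, 0.55 kg, heavy below. Base 44 (x) by 46 (y) by 46 mm high; column; on its top a black ribbed grip 20 by 20 mm, 118 to 144 mm above the underside (grip here). Arm to -x at 100 mm height with the dial: 44 mm in diameter, 78 to 122 mm high, 54 to 73 mm from the column. Origin: centre of the base's underside. The dial starts facing the robot.
- stylus (a point): Centre of the underside of the gauge's stylus foot, flat, 14 mm in diameter, pointing down. In the gauge's frame at x -64 mm, y 0, 47.6 mm above the base's underside when free. The top of the axle's dark middle, lying in the Vs, is 51.6 mm above the plate.
- stylus_rod (a joint): How far the stylus is pushed up into the gauge, m: 0 free, 0.010 at its upper stop, against a soft spring (0.6 N plus 80 N/m). About 0.004 when the gauge stands on the plate with its stylus on top of the axle's dark middle.
- oil_bottle: Bystander: white oil bottle with a blue cap, 42 mm in diameter, 120 mm high, upright behind the work. Leave it. Origin at the centre of its underside.
- marker_black: Bystander: white marker with a black cap, 130 mm long, lying near the oil bottle. Leave it.

How it is judged:
On the way, in this order (a step that is already met when the one before it is completed fails the run):
1. both V-blocks stand upright on the plate, blue one with the stop on the left, bright one to its right, Vs in line and an axle's journal distance apart (z of stop_block in the frame of plate between 0.022 and 0.029 m and z of plain_block in the frame of plate between 0.022 and 0.029 m and x of stop_block in the frame of plate between -0.06 and 0.015 m and y of stop_block in the frame of plate between 0.01 and 0.085 m and x of plain_block in the frame of plate between -0.06 and 0.015 m and y of plain_block in the frame of plate between -0.09 and -0.01 m and y of plain_block in the frame of stop_block between -0.111 and -0.081 m and x of plain_block in the frame of stop_block between -0.012 and 0.012 m and angle between the y axis of stop_block and the y axis of plate, either way round below 0.2 rad and angle between the y axis of plain_block and the y axis of stop_block, either way round below 0.15 rad and angle between each of stop_block, plain_block's own z axis and vertical below 0.08 rad), for 0.2 s.
2. the axle lies in both Vs, plain end to the stop, gear to the right (all of step 1 and z of axle in the frame of stop_block between 0.038 and 0.0475 m and z of axle in the frame of plain_block between 0.038 and 0.0475 m and y of axle in the frame of stop_block between -0.062 and -0.034 m and x of axle in the frame of stop_block between -0.01 and 0.01 m and horizontal distance between axle and plain_block between 0.034 and 0.062 m and angle between the y axis of axle and the y axis of stop_block, either way round below 0.15 rad and angle between the y axis of axle and the y axis of plain_block, either way round below 0.15 rad and y of stop_block in the frame of axle above 0.03 m and y of plain_block in the frame of axle below -0.03 m), for 0.2 s.
At the end, for the whole second after the job is handed in: Blocks upright on the plate's near half, stop left, 96 mm apart within 15, in line within 12 mm and 0.15 rad. Axle down in both Vs, centred within 14 mm, plain end to the stop. Gauge upright behind it, stylus over the axle within 12 mm, midway within 15 mm, pushed up 1 mm or more. All at rest (all of step 2 and z of gauge in the frame of plate between 0.022 and 0.029 m and angle between gauge's own z axis and vertical below 0.08 rad and x of gauge in the frame of stop_block above 0.04 m and angle between the x axis of gauge and the y axis of axle, either way round above 1.27 rad and x of gauge in the frame of plate between -0.07 and 0.065 m and value of joint stylus_rod between 0.001 and 0.0095 m and x of stylus in the frame of stop_block between -0.012 and 0.012 m and y of stylus in the frame of stop_block between -0.063 and -0.033 m and linear speed of each of stop_block, plain_block, axle, gauge below 0.02 m/s); the robot touches nothing.
It fails at once if the oil bottle is pushed away (distance of oil_bottle from where it was at the start of the episode above 0.03 m).
It fails at once if the marker is pushed away (distance of marker_black from where it was at the start of the episode above 0.03 m).
It fails at once if the dial gauge is tipped over (angle between gauge's own z axis and vertical above 0.7 rad).
It also fails if it takes over 102 s, if anything falls off the work surface, if the arm or the gripper's body presses on something with over 40 N, if the wrist force passes 120 N, or if a joint passes its speed limit or range.

## Working session

There is one attempt and no reset: what is moved stays moved. The work goes in short steps, Python scripts to look and compute and a tool call to move; the robot and the scene stay as the last step left them, time stands still between calls to the robot, and variables do not carry over. Pictures are saved under pics/ and viewed, at most 14 in all, crops included, and the job is handed in when it is done.

Besides the shell and the picture viewer there is one more tool, called after ">>>" as name(argument=value, ...) on one line, values as JSON. jog_arm: Moves the arm, as the interface text tells. Its arguments: {"type":"object","properties":{"moves":{"type":"array","items":{"type":"number"}}},"required":["moves"]}

```bash
mkdir -p pics
cat > h.py <<'E'
from cell import *
import numpy as np, cv2
def snap(n,fn):
    im=np.asarray(get_image(n)); cv2.imwrite('pics/'+fn,im[:,:,::-1]); return im
def ray(n,u,v):
    c=camera_model(n); d=np.array([(u-c['cx'])/c['fx'],(v-c['cy'])/c['fy']]); s=d.copy()
    for _ in range(30): s=d/(1+c['k1']*(s@s))
    R=np.array(c['R']);t=np.array(c['t']); return -R.T@t, R.T@np.array([s[0],s[1],1])
def pt(n,u,v,z):
    o,d=ray(n,u,v); return o+d*(z-o[2])/d[2]
def proj(n,X):
    c=camera_model(n); p=np.array(c['R'])@np.array(X)+np.array(c['t']); s=p[:2]/p[2]; s=s*(1+c['k1']*(s@s))
    return np.array([s[0]*c['fx']+c['cx'],s[1]*c['fy']+c['cy']])
E
python3 - <<'E'
from h import *
for n in('side','top'):
    snap(n,n+'0.png'); c=camera_model(n); print(n,-np.array(c['R']).T@c['t'],np.round(c['R'],3).tolist(),c['fx'],c['k1'])
s=get_state(); print(s['eef_pos'],np.round(s['orientation'],3).tolist(),s['gripper_width'],s['time_s'])
E
```

```text
side [0.46536626 0.92907068 0.60701182] [[-0.969, -0.246, 0.003], [-0.16, 0.622, -0.767], [0.187, -0.744, -0.642]] 457.58398746539825 -0.07771435769887965
top [0.4999068  0.28338337 0.89342652] [[0.003, -1.0, -0.025], [-0.989, 0.001, -0.15], [0.15, 0.025, -0.988]] 424.4661968557207 -0.09853547101465886
[0.25581467 0.57003595 0.40390384] [[-0.912, 0.409, -0.001], [0.409, 0.912, -0.001], [-0.0, -0.001, -1.0]] 0.08746536961438874 0.1
```

View pics/top0.png

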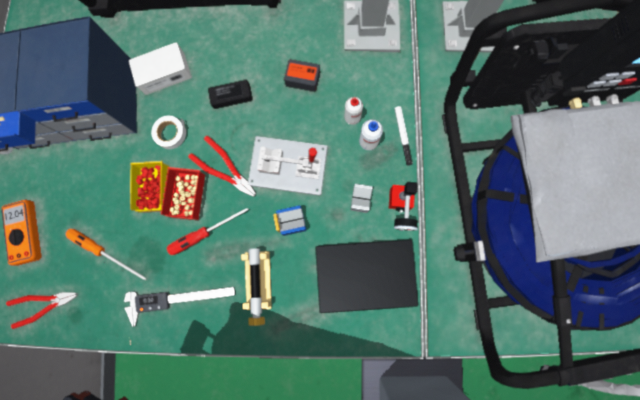

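View pics/side0.png

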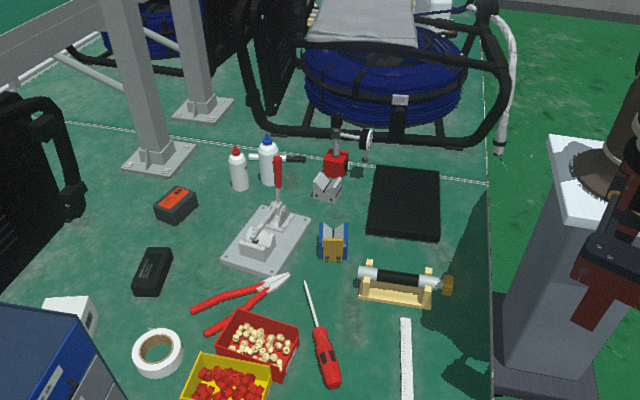

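The top view shows the plate at (367,275), blue block (290,220), bright block (362,197), axle (256,285) with its gear at the bottom, and the gauge (403,203). In the side view the stop faces the camera at (333,250) and the gauge stands at (336,160). I'll zoom in on the work area of both.

Run:
```python
from h import *
im=cv2.imread('pics/top0.png'); cv2.imwrite('pics/tc.png',cv2.resize(im[170:330,235:425],None,fx=3.7,fy=3.7,interpolation=cv2.INTER_CUBIC))
im2=cv2.imread('pics/side0.png'); cv2.imwrite('pics/sc.png',cv2.resize(im2[115:275,300:460],None,fx=3.7,fy=3.7,interpolation=cv2.INTER_CUBIC))
def comp(mask,roi,mn=15):
    x0,y0,x1,y1=roi; m=np.zeros(mask.shape,np.uint8); m[y0:y1,x0:x1]=mask[y0:y1,x0:x1]
    cs,_=cv2.findContours(m,cv2.RETR_EXTERNAL,cv2.CHAIN_APPROX_NONE)
    return [c for c in cs if cv2.contourArea(c)>mn]
hsv=cv2.cvtColor(im,cv2.COLOR_BGR2HSV);H,S,V=[hsv[:,:,i].astype(int) for i in range(3)]
def rep(name,mask,roi,z):
    for c in comp(mask,roi):
        r=cv2.minAreaRect(c); P=np.array([pt('top',*p,z)[:2] for p in cv2.boxPoints(r)])
        print(name,np.round(r[0],1),np.round(r[1],1),round(r[2],1),'xy',np.round(P.mean(0),4),'corners',np.round(P,3).tolist())
rep('plate',(V<60),(310,232,420,318),.025)
rep('blue',((H>95)&(H<130)&(S>90)),(265,200,310,240),.044)
rep('brass',((H>15)&(H<35)&(S>100)),(265,200,310,240),.056)
rep('bright',((S<60)&(V>110)),(345,180,378,215),.044)
rep('red',(((H<8)|(H>172))&(S>130)),(385,180,420,212),.046)
rep('axledark',(V<60),(245,255,266,305),.048)
rep('axlebright',((S<50)&(V>110)),(245,245,266,315),.049)
rep('gear',((H>8)&(H<30)&(S>120)),(240,310,272,332),.054)
```

```text
plate [367.5 275.2] [66.6 94.8] 86.1 xy [0.4794 0.2123] corners [[0.539, 0.313], [0.553, 0.12], [0.419, 0.113], [0.406, 0.303]]
blue [293.1 230.6] [ 5.1 26.2] 76.0 xy [0.5677 0.3623] corners [[0.566, 0.389], [0.579, 0.338], [0.569, 0.335], [0.556, 0.386]]
blue [288.3 208.8] [ 3.5 25.5] 76.8 xy [0.6119 0.3726] corners [[0.609, 0.399], [0.621, 0.348], [0.614, 0.347], [0.602, 0.397]]
brass [276.2 222.1] [16.7  3.7] 77.5 xy [0.5837 0.3951] corners [[0.599, 0.403], [0.601, 0.395], [0.568, 0.388], [0.567, 0.395]]
bright [361.1 197.7] [19.1 27.7] 9.0 xy [0.6346 0.2253] corners [[0.61, 0.249], [0.666, 0.24], [0.659, 0.201], [0.604, 0.211]]
red [412. 201.] [14.  4.] 90.0 xy [0.6273 0.1227] corners [[0.642, 0.126], [0.642, 0.118], [0.613, 0.119], [0.613, 0.127]]
red [396.9 196.5] [15.2 23.4] 3.0 xy [0.6367 0.1531] corners [[0.614, 0.17], [0.661, 0.167], [0.66, 0.136], [0.612, 0.14]]
axledark [255.  280.5] [31.  8.] 90.0 xy [0.4683 0.4365] corners [[0.499, 0.445], [0.499, 0.429], [0.438, 0.428], [0.438, 0.444]]
axlebright [255.5 305.5] [17. 11.] 90.0 xy [0.4196 0.4343] corners [[0.436, 0.446], [0.436, 0.424], [0.403, 0.423], [0.403, 0.445]]
axlebright [252. 256.] [16. 14.] 90.0 xy [0.5164 0.4434] corners [[0.532, 0.458], [0.532, 0.43], [0.501, 0.429], [0.5, 0.457]]
gear [256.4 321.1] [ 7.5 15.3] 85.2 xy [0.39   0.4311] corners [[0.396, 0.447], [0.399, 0.417], [0.384, 0.415], [0.381, 0.445]]
```

View pics/tc.png

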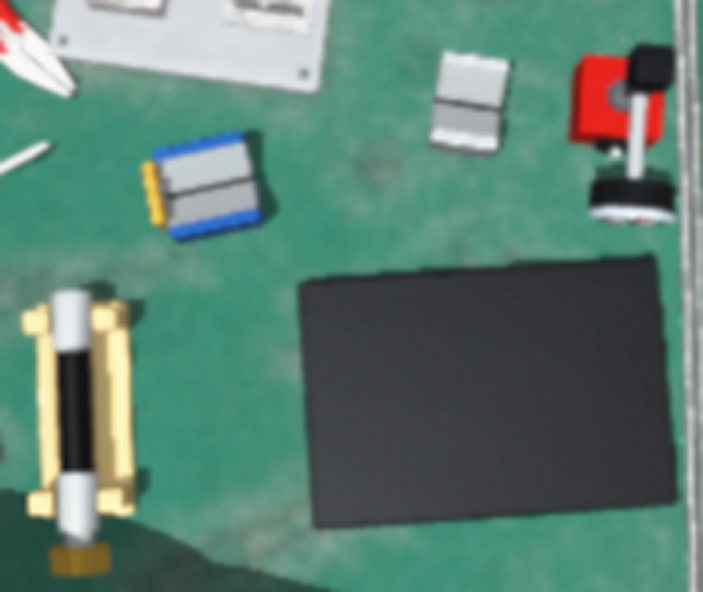

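View pics/sc.png

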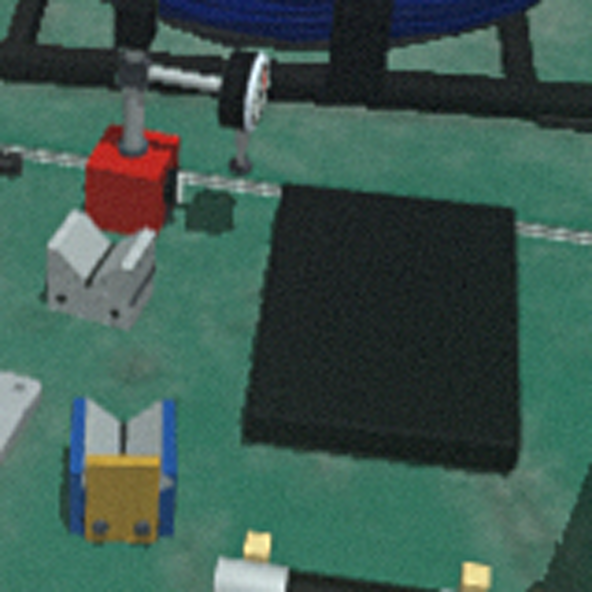

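Run:
```python
from h import *
T=lambda u,v,z: pt('top',235+u/3.7,170+v/3.7,z)[:2]
S=lambda u,v,z: pt('side',300+u/3.7,115+v/3.7,z)[:2]
p=lambda n,*a: print(n,*[np.round(x,4) for x in a])
an=lambda d: np.degrees(np.arctan2(-d[0],d[1]))  # yaw of +y dir
c=[T(*q,.025) for q in((300,283),(655,256),(677,503),(314,527))]
p('plate top',np.mean(c,0),*c,an(c[0]-c[1]),an(c[3]-c[2]),np.linalg.norm(c[0]-c[1]),np.linalg.norm(c[0]-c[3]))
c=[S(*q,.025) for q in((282,186),(515,208),(518,460),(243,440))]
p('plate side',np.mean(c,0),*c)
a,b=T(165,197,.026),T(258,178,.026); p('blueV',(a+b)/2,an(a-b),np.linalg.norm(a-b))
a,b=T(436,99,.026),T(505,107,.026); p('brightV',(a+b)/2,an(a-b),np.linalg.norm(a-b))
a,b=T(652,67,.144),T(632,198,.1); p('gauge top',a,'dial',b,np.linalg.norm(a-b),'yaw',np.degrees(np.arctan2(*(a-b)[::-1])))
c=[T(*q,.046) for q in((583,57),(664,57),(662,133),(583,133))];p('base',np.mean(c,0))
p('gauge side',S(133,52,.144),S(133,78,.118), 'base front-near bottom',S(163,232,0),S(88,208,0))
c=[S(*q,.056) for q in((85,460),(159,458))];p('brass top side',*c,np.mean(c,0))
c=[S(*q,.0) for q in((48,302),(128,327))];p('bright near bottom',*c,np.mean(c,0))
```

```text
plate top [0.4777 0.2145] [0.5368 0.3167] [0.5516 0.1208] [0.4176 0.1117] [0.4048 0.3085] 4.331 3.7266 0.1965 0.1323
plate side [0.476  0.2247] [0.5501 0.1262] [0.4161 0.1134] [0.403  0.3199] [0.5349 0.3392]
blueV [0.5895 0.3662] 11.6598 0.0528
brightV [0.637  0.2219] -6.7465 0.0387Traceback (most recent call last):
  File "<stdin>", line 12, in <module>
  File "<stdin>", line 4, in <lambda>
    return _wrapfunc(a, 'round', decimals=decimals, out=out)
    return _wrapit(obj, method, *args, **kwds)
    result = getattr(arr, method)(*args, **kwds)
numpy._core._exceptions._UFuncNoLoopError: ufunc 'multiply' did not contain a loop with signature matching types (dtype('<U4'), dtype('float64')) -> None
```

>>> jog_arm(moves=[0,42,-26,-13,0,0,-7,0,84,-52,-26,0,0,-14,0,126,-78,-39,0,0,-21,0,168,-104,-52,0,0,-28,0,210,-130,-65,0,0,-35,0,252,-156,-78,0,0,-42,0,294,-182,-91,0,0,-48,0,334,-207,-104,0,0,-54])

```text
time_s: 1.1
eef_pos: [0.5911, 0.3621, 0.2998]
orientation: [[-0.202, 0.979, -0.0], [0.979, 0.202, -0.0], [-0.0, -0.001, -1.0]]
force: [0.4, 0.2, 0.4]
gripper_width: 0.0879
gripper_force: 0.0
```

Run:
```python
from h import *
T=lambda u,v,z: pt('top',235+u/3.7,170+v/3.7,z)[:2]
S=lambda u,v,z: pt('side',300+u/3.7,115+v/3.7,z)[:2]
a,b=T(652,67,.144),T(632,198,.1); print('gauge top',a,'dial',b,np.linalg.norm(a-b),'yaw',np.degrees(np.arctan2(*(a-b)[::-1])))
c=[T(*q,.046) for q in((583,57),(664,57),(662,133),(583,133))];print('base',np.mean(c,0))
print('gauge side',S(133,52,.144),S(133,78,.118), 'base front-near bottom',S(163,232,0),S(88,208,0))
c=[S(*q,.056) for q in((85,460),(159,458))];print('brass top side',*c,np.mean(c,0))
c=[S(*q,.0) for q in((48,302),(128,327))];print('bright near bottom',*c,np.mean(c,0))
snap('side','side1.png')
s=get_state(); print(s['eef_pos'],np.round(s['orientation'],3).tolist(),s['qpos'])
```

```text
gauge top [0.63595201 0.14205374] dial [0.57653119 0.14581221] 0.05953956379097912 yaw -3.6192388161767974
base [0.63828613 0.13989416]
gauge side [0.62627539 0.19314158] [0.62937377 0.17746842] base front-near bottom [0.61415927 0.15465647] [0.66254267 0.14291256]
brass top side [0.59868771 0.40121829] [0.56627993 0.39158741] [0.58248382 0.39640285]
bright near bottom [0.6626908  0.23313665] [0.6146229  0.24276739] [0.63865685 0.23795202]
[0.59582925 0.35623163 0.29798178] [[-0.19, 0.982, 0.002], [0.982, 0.19, -0.005], [-0.006, 0.001, -1.0]] [-0.78549009  0.63212879  0.27079575  1.5296233  -0.18171767  1.00630862
 -0.27553653]
```

View pics/side1.png

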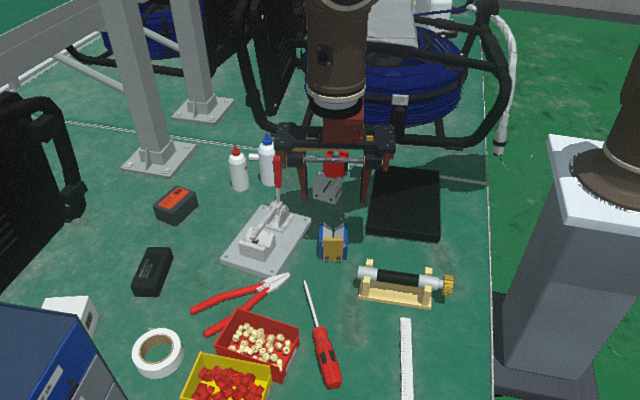

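The side view shows the gripper above the blue block, with the stop at (333,248) and nothing in the way below. I'll descend and grip.

>>> jog_arm(moves=[0,0,0,0,0,0,0,0,0,0,-35,0,0,0,0,0,0,-70,0,0,0,0,0,0,-100,0,0,0,0,0,0,-112,0,0,0,0,0,0,-112,0,0,0,255,0,0,-112,0,0,0,255,0,0,-112,0,0,0])

```text
time_s: 2.15
eef_pos: [0.5902, 0.3636, 0.1901]
orientation: [[-0.205, 0.979, 0.002], [0.979, 0.205, 0.001], [0.001, 0.002, -1.0]]
force: [1.2, -0.2, -0.3]
gripper_width: 0.071
gripper_force: 0.0
```

>>> jog_arm(moves=[255,0,0,0,0,0,0,255,0,0,0,0,0,0,255,0,0,0,0,0,0])

```text
time_s: 2.52
eef_pos: [0.59, 0.3632, 0.189]
orientation: [[-0.205, 0.979, 0.0], [0.979, 0.205, 0.0], [0.0, 0.0, -1.0]]
force: [-0.3, 0.2, 2.2]
gripper_width: 0.0497
gripper_force: 29.9
```

>>> jog_arm(moves=[255,0,0,25,0,0,0,255,0,0,60,0,0,0,255,-35,-25,70,0,0,-2,255,-75,-55,70,0,0,-4,255,-115,-85,70,0,0,-6,255,-140,-101,65,0,0,-7.5,255,-140,-101,50,0,0,-7.5,255,-140,-101,40,0,0,-7.5])

```text
time_s: 3.52
eef_pos: [0.4501, 0.2626, 0.2278]
orientation: [[-0.076, 0.997, 0.0], [0.997, 0.076, 0.0], [-0.0, 0.0, -1.0]]
force: [-0.5, 0.2, -3.8]
gripper_width: 0.0501
gripper_force: 29.9
```

>>> jog_arm(moves=[255,0,0,-5,0,0,0,255,0,0,-10,0,0,0,255,0,0,-13,0,0,0,255,0,0,-14,0,0,0,255,0,0,-14,0,0,0])

```text
time_s: 4.15
eef_pos: [0.45, 0.2623, 0.2147]
orientation: [[-0.076, 0.997, 0.0], [0.997, 0.076, 0.0], [0.0, 0.0, -1.0]]
force: [0.2, 0.7, -4.3]
gripper_width: 0.0498
gripper_force: 29.9
```

>>> jog_arm(moves=[255,0,0,-1,0,0,0,255,0,0,-2,0,0,0,255,0,0,-2,0,0,0])

```text
time_s: 4.53
eef_pos: [0.45, 0.2622, 0.2139]
orientation: [[-0.076, 0.997, 0.0], [0.997, 0.076, 0.001], [0.001, 0.0, -1.0]]
force: [-4.0, -2.2, 9.9]
gripper_width: 0.05
gripper_force: 29.9
```

>>> jog_arm(moves=[0,0,0,1,0,0,0,0,0,0,1,0,0,0,0,0,0,1,0,0,0,0,0,0,30,0,0,0,0,0,0,75,0,0,0,0,30,-5,90,0,0,-2,0,70,-15,90,0,0,-5,0,110,-25,90,0,0,-8])

```text
time_s: 5.52
eef_pos: [0.5609, 0.2372, 0.3031]
orientation: [[0.065, 0.998, 0.001], [0.998, -0.065, 0.001], [0.001, 0.001, -1.0]]
force: [-0.3, 0.4, -0.8]
gripper_width: 0.0879
gripper_force: 0.0
```

>>> jog_arm(moves=[0,40,-8,0,0,0,-3,0,76,-16,0,0,0,-3,0,76,-16,-35,0,0,-3,0,76,-16,-75,0,0,-3,0,76,-16,-105,0,0,-3,0,76,-16,-114,0,0,-3,0,76,-16,-114,0,0,-3,255,76,-16,-114,0,0,-3])

```text
time_s: 6.52
eef_pos: [0.6365, 0.2213, 0.1901]
orientation: [[0.116, 0.993, 0.002], [0.993, -0.116, 0.001], [0.001, 0.002, -1.0]]
force: [0.6, 0.0, 0.9]
gripper_width: 0.0807
gripper_force: 0.0
```

>>> jog_arm(moves=[255,0,0,0,0,0,0,255,0,0,0,0,0,0,255,0,0,0,0,0,0,255,0,0,0,0,0,0])

```text
time_s: 7.02
eef_pos: [0.6358, 0.2213, 0.189]
orientation: [[0.116, 0.993, -0.0], [0.993, -0.116, 0.0], [0.0, -0.0, -1.0]]
force: [-1.4, -0.8, 4.3]
gripper_width: 0.0499
gripper_force: 29.8
```

>>> jog_arm(moves=[255,0,0,25,0,0,0,255,0,0,65,0,0,0,255,-30,0,80,0,0,2,255,-75,0,80,0,0,5,255,-120,-5,80,0,0,8,255,-155,-30,80,0,0,11,255,-178,-55,65,0,0,11,255,-178,-55,45,0,0,11])

```text
time_s: 8.02
eef_pos: [0.456, 0.1642, 0.2334]
orientation: [[-0.074, 0.997, -0.001], [0.997, 0.074, -0.001], [-0.0, -0.001, -1.0]]
force: [0.9, 1.0, -3.8]
gripper_width: 0.0503
gripper_force: 29.8
```

>>> jog_arm(moves=[255,0,0,-8,0,0,0,255,0,0,-14,0,0,0,255,0,0,-18,0,0,0,255,0,0,-20,0,0,0,255,0,0,-21,0,0,0,255,0,0,-21,0,0,0])

```text
time_s: 8.78
eef_pos: [0.4581, 0.1662, 0.2138]
orientation: [[-0.075, 0.997, 0.0], [0.997, 0.075, 0.001], [0.001, 0.0, -1.0]]
force: [-3.2, -2.4, 11.0]
gripper_width: 0.0499
gripper_force: 29.8
```

>>> jog_arm(moves=[0,0,0,1,0,0,0,0,0,0,1,0,0,0,0,0,0,1,0,0,0,0,0,0,30,0,0,0,0,0,0,75,0,0,0,0,0,0,120,0,0,0,0,-30,30,150,0,0,-8,0,-60,70,170,0,0,-18])

```text
time_s: 9.78
eef_pos: [0.4006, 0.2327, 0.3825]
orientation: [[0.227, 0.974, 0.002], [0.974, -0.227, 0.002], [0.002, 0.001, -1.0]]
force: [0.4, 1.6, 0.6]
gripper_width: 0.0876
gripper_force: 0.0
```

Run:
```python
from h import *
T=lambda u,v,z: pt('top',235+u/3.7,170+v/3.7,z)[:2]
a,b=T(72,292,.049),T(80,545,.054)
print(a,b,np.linalg.norm(a-b),np.degrees(np.arctan2(a[1]-b[1],a[0]-b[0])), T(75,351,.048),T(77,472,.048))
im=snap('side','side2.png'); snap('top','top2.png')
# axle dark in side: 
V=cv2.cvtColor(im,cv2.COLOR_RGB2HSV)[:,:,2]
cv2.imwrite('pics/s2c.png',cv2.resize(im[150:320,340:470,::-1],None,fx=3.5,fy=3.5,interpolation=cv2.INTER_CUBIC))
print(get_state()['eef_pos'],get_state()['qpos'])
```

```text
[0.53045274 0.43874782] [0.39738364 0.43081747] 0.13330520607402332 3.410549836689498 [0.49890948 0.43658498] [0.43487496 0.43418348]
[0.39880538 0.2364761  0.3825842 ] [-0.97241367  0.15410838  0.37558026  2.02073151 -0.07092893  0.97521061
 -0.78327601]
```

View pics/s2c.png

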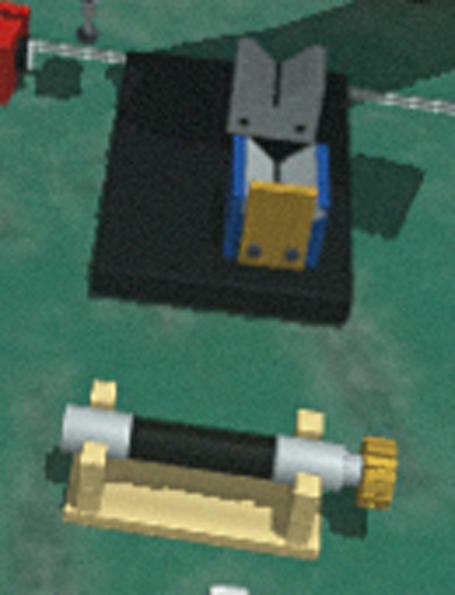

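Both blocks stand on the plate in line: the stop at (275,225) faces the camera and the bright block is behind it at (278,90). The axle lies in its rest at (200,440). Next is the axle.

>>> jog_arm(moves=[0,8,25,0,0,0,-9,0,16,50,0,0,0,-18,0,24,75,0,0,0,-27,0,32,100,0,0,0,-36,0,42,130,0,0,0,-46,0,50,155,-20,0,0,-55,0,60,180,-50,0,0,-64,0,68,200,-80,0,0,-73])

```text
time_s: 10.88
eef_pos: [0.4696, 0.4332, 0.2993]
orientation: [[0.997, 0.071, 0.0], [0.071, -0.997, -0.0], [0.0, 0.0, -1.0]]
force: [0.2, 0.0, -0.5]
gripper_width: 0.0879
gripper_force: 0.0
```

>>> jog_arm(moves=[0,0,0,0,0,0,0,0,0,0,0,0,0,0])

```text
time_s: 11.12
eef_pos: [0.4694, 0.4316, 0.3012]
orientation: [[0.997, 0.077, 0.0], [0.077, -0.997, -0.001], [0.0, 0.001, -1.0]]
force: [0.2, -0.3, 0.2]
gripper_width: 0.0879
gripper_force: 0.0
```

>>> jog_arm(moves=[0,-2.5,4,-30,0,0,-1,0,-2.5,4,-60,0,0,-1,0,-2.5,4,-85,0,0,-1,0,-2.5,4,-99,0,0,-1,0,-2.5,4,-99,0,0,-1,255,-2.5,4,-99,0,0,-1,255,-2.5,4,-99,0,0,-1,255,-2.5,4,-99,0,0,-1])

```text
time_s: 12.12
eef_pos: [0.4665, 0.4368, 0.2024]
orientation: [[0.998, 0.057, 0.001], [0.057, -0.998, 0.001], [0.001, -0.001, -1.0]]
force: [1.0, 0.1, -0.1]
gripper_width: 0.0612
gripper_force: 0.0
```

>>> jog_arm(moves=[255,0,0,0,0,0,0,255,0,0,0,0,0,0,255,0,0,0,0,0,0,255,0,0,0,0,0,0,255,0,0,0,0,0,0])

```text
time_s: 12.75
eef_pos: [0.4663, 0.4371, 0.2019]
orientation: [[0.998, 0.057, 0.0], [0.057, -0.998, 0.001], [0.0, -0.001, -1.0]]
force: [-0.2, 2.7, -0.2]
gripper_width: 0.0193
gripper_force: 30.0
```

>>> jog_arm(moves=[255,0,0,15,0,0,0,255,0,0,45,0,0,0,255,0,0,80,0,0,0,255,0,-15,100,0,0,8,255,0,-35,105,0,0,16,255,-2,-60,105,0,0,24,255,-4,-85,105,0,0,32,255,-6,-110,105,0,0,40])

```text
time_s: 13.75
eef_pos: [0.4601, 0.3251, 0.3069]
orientation: [[0.725, 0.688, -0.001], [0.688, -0.725, -0.001], [-0.001, 0.001, -1.0]]
force: [0.6, -0.2, -5.4]
gripper_width: 0.0193
gripper_force: 30.0
```

>>> jog_arm(moves=[255,-1,-20,0,0,0,8,255,-2,-40,0,0,0,16,255,-3,-60,0,0,0,24,255,-4,-80,0,0,0,32,255,-5,-100,0,0,0,40,255,-6,-113,0,0,0,48,255,-6,-113,0,0,0,51.2,255,-6,-113,0,0,0,51.2])

```text
time_s: 14.75
eef_pos: [0.4543, 0.2128, 0.3069]
orientation: [[-0.076, 0.997, -0.0], [0.997, 0.076, -0.001], [-0.001, -0.001, -1.0]]
force: [0.1, 0.1, -3.3]
gripper_width: 0.0195
gripper_force: 30.0
```

Run:
```python
from h import *
s=get_state(); print(s['eef_pos'],np.round(s['orientation'],3).tolist())
im=snap('side','side3.png')
cv2.imwrite('pics/s3c.png',cv2.resize(im[100:300,320:480,::-1],None,fx=3,fy=3,interpolation=cv2.INTER_CUBIC))
```

```text
[0.45426446 0.21278505 0.3069196 ] [[-0.076, 0.997, -0.0], [0.997, 0.076, -0.001], [-0.001, -0.001, -1.0]]
```

View pics/s3c.png

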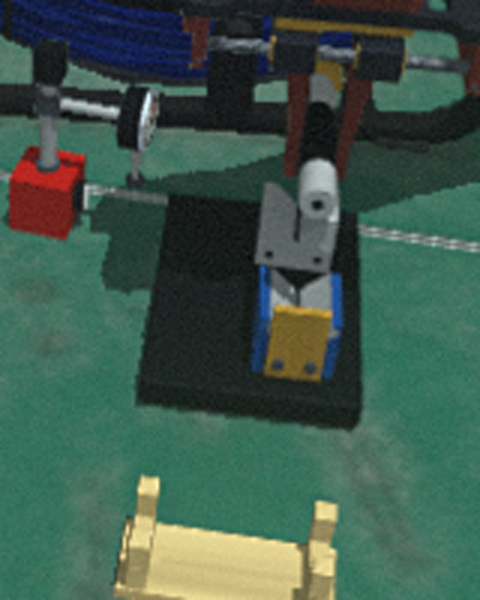

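The axle is held with its plain end facing the camera at (318,203), above the blue V. I'll check that against the prediction, then lower.

Run:
```python
from h import *
c=np.array([.4543,.2128,.1435]); ey=np.array([-.076,.997,0])
for k in(.054,.064,.074): print(k,proj('side',c+k*ey))
print('obs',320+318/3,100+203/3)
```

```text
0.054 [425.58612462 164.79954971]
0.064 [425.57980317 168.18738947]
0.074 [425.57244861 171.64227084]
obs 426.0 167.66666666666669
```

>>> jog_arm(moves=[255,0,1,-20,0,0,0,255,0,1,-40,0,0,0,255,0,1,-55,0,0,0,255,0,1,-63,0,0,0,255,0,1,-68,0,0,0,255,0,1,-70,0,0,0,255,0,1,-70,0,0,0])

```text
time_s: 15.68
eef_pos: [0.4545, 0.2147, 0.237]
orientation: [[-0.078, 0.997, 0.0], [0.997, 0.078, 0.0], [0.0, 0.0, -1.0]]
force: [-0.0, 0.1, -4.7]
gripper_width: 0.0195
gripper_force: 30.0
```

Very good agreement. Lowering on until it touches, which I expect near z 0.2305.

>>> jog_arm(moves=[255,0,0,-2,0,0,0,255,0,0,-4,0,0,0,255,0,0,-5,0,0,0,255,0,0,-6,0,0,0,255,0,0,-6,0,0,0])

```text
time_s: 16.3
eef_pos: [0.4544, 0.2147, 0.2309]
orientation: [[-0.078, 0.997, -0.0], [0.997, 0.078, 0.0], [0.0, -0.0, -1.0]]
force: [-1.1, -0.5, -3.6]
gripper_width: 0.0194
gripper_force: 30.0
```

>>> jog_arm(moves=[255,0,0,-1,0,0,0,255,0,0,-1.5,0,0,0,255,0,0,-1.5,0,0,0])

```text
time_s: 16.68
eef_pos: [0.4544, 0.2146, 0.2306]
orientation: [[-0.078, 0.997, 0.0], [0.997, 0.078, 0.001], [0.001, 0.0, -1.0]]
force: [-6.1, -2.7, 15.0]
gripper_width: 0.0195
gripper_force: 30.0
```

>>> jog_arm(moves=[0,0,0,1,0,0,0,0,0,0,1,0,0,0,0,0,0,1,0,0,0,0,0,0,30,0,0,0,0,0,0,75,0,0,0,0,0,0,120,0,0,0,0,-30,30,160,0,0,0,0,-60,70,190,0,0,0])

```text
time_s: 17.68
eef_pos: [0.3941, 0.2846, 0.4211]
orientation: [[-0.075, 0.997, 0.002], [0.997, 0.075, 0.001], [0.001, 0.002, -1.0]]
force: [0.8, 1.4, 1.1]
gripper_width: 0.0877
gripper_force: 0.0
```

Run:
```python
from h import *
for z in(0,.046,.118,.144): print(z,(proj('side',[.637,.14,z])-[300,115])*3.7,(proj('top',[.637,.14,z])-[235,170])*3.7)
im=snap('side','s4.png'); it=snap('top','t4.png')
a=cv2.resize(im[100:250,310:450,::-1],None,fx=2.8,fy=4,interpolation=cv2.INTER_CUBIC)
b=cv2.resize(it[170:320,310:420,::-1],None,fx=3.6,fy=4,interpolation=cv2.INTER_CUBIC)
cv2.imwrite('pics/c4.png',np.hstack([a,b]))
s=get_state(); print(s['eef_pos'],s['orientation'])
```

```text
0 [130.75612711 211.59003493] [609.75664074 109.96438379]
0.046 [132.28507834 148.00952277] [622.92130624  97.18018016]
0.118 [134.84577333  40.66016136] [646.55037667  74.21467764]
0.144 [135.82409145  -0.64721369] [656.15643058  64.87125003]
[0.39188311 0.28912759 0.42244077] [[-0.08503934  0.99637384  0.002734  ]
 [ 0.99636289  0.08502286  0.00566555]
 [ 0.00541255  0.00320585 -0.99998021]]
```

View pics/c4.png

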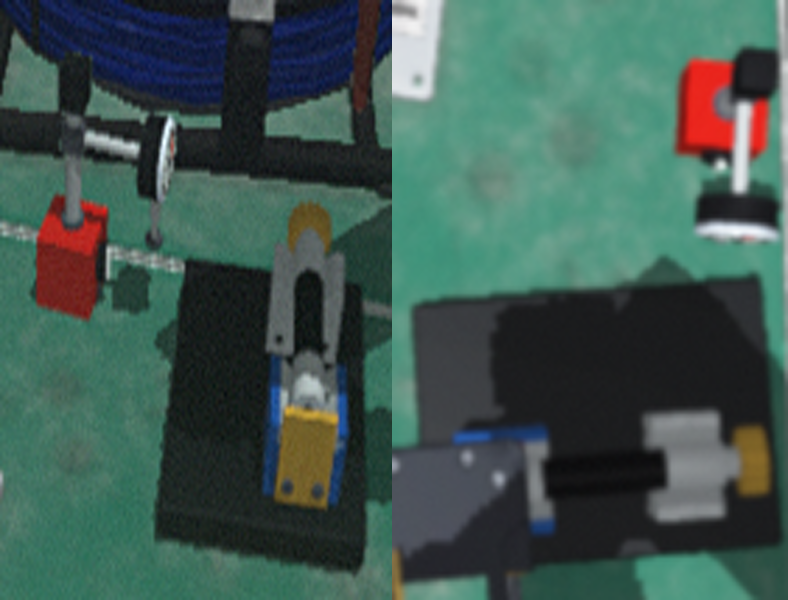

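Run:
```python
from h import *
for uv in((448,150),(453,200),(460,300)):
    for z in(0,.05,.1,.15,.2,.25,.3,.4):
        P=pt('top',*uv,z); print(uv,z,np.round(P[:2],3),np.round(proj('side',P)))
im=cv2.imread('pics/s4.png'); cv2.imwrite('pics/fr.png',cv2.resize(im[0:190,260:520],None,fx=3,fy=3))
it=cv2.imread('pics/t4.png'); cv2.imwrite('pics/ft.png',cv2.resize(it[0:390,380:560],None,fx=1.5,fy=1.5))
```

```text
(448, 150) 0 [0.746 0.032] [302. 139.]
(448, 150) 0.05 [0.733 0.046] [305. 125.]
(448, 150) 0.1 [0.719 0.06 ] [309. 110.]
(448, 150) 0.15 [0.705 0.074] [313.  93.]
(448, 150) 0.2 [0.691 0.088] [317.  75.]
(448, 150) 0.25 [0.677 0.102] [322.  55.]
(448, 150) 0.3 [0.664 0.116] [327.  33.]
(448, 150) 0.4 [0.636 0.144] [340. -18.]
(453, 200) 0 [0.636 0.026] [346. 144.]
(453, 200) 0.05 [0.629 0.04 ] [349. 130.]
(453, 200) 0.1 [0.621 0.055] [352. 114.]
(453, 200) 0.15 [0.613 0.069] [355.  97.]
(453, 200) 0.2 [0.606 0.084] [359.  79.]
(453, 200) 0.25 [0.598 0.098] [362.  58.]
(453, 200) 0.3 [0.591 0.112] [367.  36.]
(453, 200) 0.4 [0.575 0.141] [376. -16.]
(460, 300) 0 [0.427 0.019] [435. 156.]
(460, 300) 0.05 [0.431 0.034] [436. 141.]
(460, 300) 0.1 [0.435 0.048] [438. 124.]
(460, 300) 0.15 [0.439 0.063] [439. 107.]
(460, 300) 0.2 [0.443 0.078] [441.  87.]
(460, 300) 0.25 [0.447 0.093] [442.  66.]
(460, 300) 0.3 [0.451 0.108] [444.  43.]
(460, 300) 0.4 [0.459 0.137] [448. -10.]
```

View pics/fr.png

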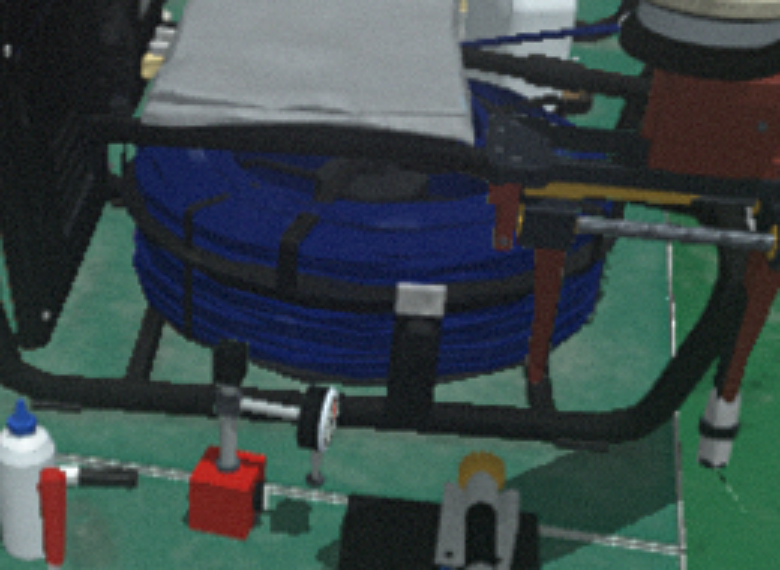

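Side view: the axle lies in both Vs with its gear at (480,468), and the gauge stands at (228,470) with its black grip at (230,355). The reel frame's near bar at rows 390–420 is low (z≈0.04), so it stays clear of the gripper body. Moving over the gauge.

>>> jog_arm(moves=[0,30,-18,0,0,0,9,0,60,-36,0,0,0,18,0,90,-54,0,0,0,27,0,120,-72,0,0,0,36,0,150,-90,0,0,0,45,0,180,-108,0,0,0,54,0,210,-126,0,0,0,63,0,242,-144,-10,0,0,72])

```text
time_s: 18.77
eef_pos: [0.6376, 0.1395, 0.4091]
orientation: [[-0.973, 0.229, 0.001], [0.229, 0.973, 0.0], [-0.001, 0.0, -1.0]]
force: [1.1, 0.2, 0.4]
gripper_width: 0.0879
gripper_force: 0.0
```

>>> jog_arm(moves=[0,0,0,-10,0,0,8.5,0,0,0,-20,0,0,8.5,0,0,0,-30,0,0,8.5])

```text
time_s: 19.15
eef_pos: [0.6362, 0.1407, 0.3784]
orientation: [[-0.996, 0.09, -0.001], [0.09, 0.996, -0.0], [0.001, -0.0, -1.0]]
force: [0.1, -0.7, -0.4]
gripper_width: 0.0874
gripper_force: 0.0
```

Run:
```python
from h import *
s=get_state(); print(s['eef_pos'],np.round(s['orientation'],3).tolist())
im=snap('side','s5.png'); it=snap('top','t5.png')
a=cv2.resize(im[0:200,260:400,::-1],None,fx=2.8,fy=2.8,interpolation=cv2.INTER_CUBIC)
b=cv2.resize(it[100:300,330:470,::-1],None,fx=2.8,fy=2.8,interpolation=cv2.INTER_CUBIC)
cv2.imwrite('pics/c5.png',np.hstack([a,b]))
```

```text
[0.6361704  0.14068519 0.37839094] [[-0.996, 0.09, -0.001], [0.09, 0.996, -0.0], [0.001, -0.0, -1.0]]
```

View pics/c5.png

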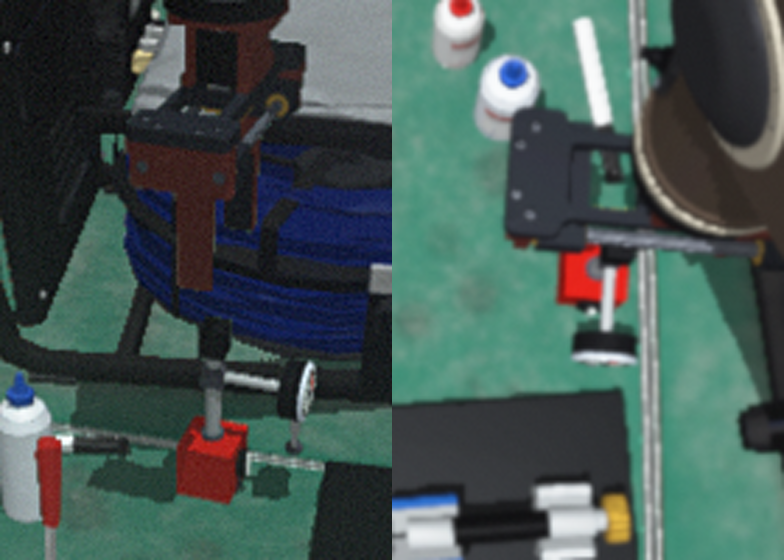

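Side crop: the jaws straddle the gauge's black grip, seen at (215,340), with clear space around. Top crop: bottle and marker are clear. Descending.

>>> jog_arm(moves=[0,0,0,-25,0,0,0,0,0,0,-50,0,0,0,0,0,0,-70,0,0,0,0,0,0,-82,0,0,0,0,0,0,-82,0,0,0,255,0,0,-82,0,0,0,255,0,0,-82,0,0,0,255,0,0,-82,0,0,0])

```text
time_s: 20.25
eef_pos: [0.6365, 0.1406, 0.2979]
orientation: [[-0.996, 0.088, 0.001], [0.088, 0.996, 0.0], [-0.001, 0.0, -1.0]]
force: [-0.0, 0.1, 0.5]
gripper_width: 0.0612
gripper_force: 0.0
```

>>> jog_arm(moves=[255,0,0,0,0,0,0,255,0,0,0,0,0,0,255,0,0,0,0,0,0,255,0,0,0,0,0,0,255,0,0,0,0,0,0])

```text
time_s: 20.88
eef_pos: [0.6364, 0.1408, 0.2972]
orientation: [[-0.996, 0.087, 0.0], [0.087, 0.996, 0.0], [0.0, 0.0, -1.0]]
force: [0.6, 1.3, -0.1]
gripper_width: 0.0199
gripper_force: 30.0
```

>>> jog_arm(moves=[255,0,0,10,0,0,0,255,0,0,35,0,0,0,255,0,0,60,0,0,0,255,-25,15,70,0,0,2,255,-60,40,70,0,0,5,255,-95,64,70,0,0,8,255,-118,79,70,0,0,9.5,255,-118,79,70,0,0,9.5])

```text
time_s: 21.88
eef_pos: [0.5167, 0.2212, 0.3674]
orientation: [[-0.997, -0.081, -0.001], [-0.081, 0.997, 0.0], [0.001, 0.0, -1.0]]
force: [0.7, -0.1, -6.2]
gripper_width: 0.0194
gripper_force: 30.0
```

>>> jog_arm(moves=[255,0,0,-10,0,0,0,255,0,0,-15,0,0,0,255,0,0,-15,0,0,0])

```text
time_s: 22.25
eef_pos: [0.5187, 0.2189, 0.3512]
orientation: [[-0.997, -0.077, -0.001], [-0.077, 0.997, -0.001], [0.002, -0.001, -1.0]]
force: [0.2, 0.7, -6.1]
gripper_width: 0.0198
gripper_force: 30.0
```

Run:
```python
from h import *
s=get_state(); print(s['eef_pos'],np.round(s['orientation'],3).tolist())
P=s['eef_pos']; zb=P[2]-.2972; print('base z',zb)
st=np.array([.4544,.2147,zb+.0476]); 
im=snap('side','s6.png'); x0,y0=330,100
print('pred stylus crop',(proj('side',st)-[x0,y0])*4,'axle mid top',(proj('side',[.4544,.2147,.0766])-[x0,y0])*4)
ex=np.array([.997,.078,0]);ey=np.array([-.078,.997,0]);o=np.array([.5182,.2197,zb])
for a,b in((-.022,.023),(.022,.023),(-.022,-.023)): print('base corner',a,b,(proj('side',o+a*ex+b*ey)-[x0,y0])*4)
cv2.imwrite('pics/c6.png',cv2.resize(im[y0:250,x0:480,::-1],None,fx=4,fy=4,interpolation=cv2.INTER_CUBIC))
```

```text
[0.51872326 0.21892235 0.35124285] [[-0.997, -0.077, -0.001], [-0.077, 0.997, -0.001], [0.002, -0.001, -1.0]]
base z 0.05404285164762618
pred stylus crop [369.09102377 267.01505566] axle mid top [361.76399514 309.40746713]
base corner -0.022 0.023 [266.3095278  366.41715058]
base corner 0.022 0.023 [174.4028388  356.32721185]
base corner -0.022 -0.023 [270.77436872 308.53038601]
```

View pics/c6.png

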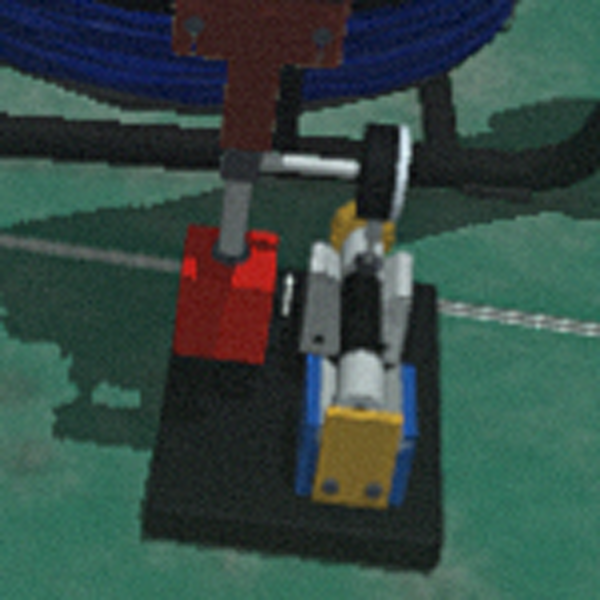

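The stylus foot appears at (370,265), against (369,267) predicted, and the base corners match within 4 px (about 2 mm). Lowering.

>>> jog_arm(moves=[255,0,0,-8,0,0,0,255,0,0,-15,0,0,0,255,0,0,-21,0,0,0,255,0,0,-25,0,0,0,255,0,0,-27,0,0,0,255,0,0,-28,0,0,0,255,0,0,-28,0,0,0])

```text
time_s: 23.18
eef_pos: [0.5184, 0.2197, 0.3244]
orientation: [[-0.997, -0.078, 0.0], [-0.078, 0.997, -0.0], [-0.0, -0.0, -1.0]]
force: [-0.4, -0.7, -5.0]
gripper_width: 0.02
gripper_force: 30.0
```

>>> jog_arm(moves=[255,0,0,-1,0,0,0,255,0,0,-2,0,0,0,255,0,0,-3,0,0,0,255,0,0,-3,0,0,0])

```text
time_s: 23.68
eef_pos: [0.5188, 0.2198, 0.3223]
orientation: [[-0.997, -0.078, 0.002], [-0.078, 0.997, 0.001], [-0.002, 0.001, -1.0]]
force: [-0.6, -0.7, 5.4]
gripper_width: 0.0202
gripper_force: 30.0
```

Touched down. Release, rise straight up and look.

>>> jog_arm(moves=[0,0,0,0,0,0,0,0,0,0,0,0,0,0,0,0,0,0,0,0,0,0,0,0,10,0,0,0,0,0,0,40,0,0,0,0,0,0,75,0,0,0,0,0,0,110,0,0,0,0,0,0,140,0,0,0])

```text
time_s: 24.68
eef_pos: [0.5183, 0.2196, 0.4635]
orientation: [[-0.997, -0.078, 0.001], [-0.078, 0.997, 0.001], [-0.001, 0.001, -1.0]]
force: [0.6, -0.3, -0.8]
gripper_width: 0.0877
gripper_force: 0.0
```

>>> jog_arm(moves=[0,-20,35,0,0,0,0,0,-40,70,0,0,0,0,0,-70,110,0,0,0,0,0,-90,150,0,0,0,0,0,-90,150,0,0,0,0])

```text
time_s: 25.3
eef_pos: [0.4258, 0.373, 0.4619]
orientation: [[-0.996, -0.084, -0.001], [-0.084, 0.996, 0.002], [0.001, 0.002, -1.0]]
force: [0.3, -0.3, 0.4]
gripper_width: 0.0879
gripper_force: 0.0
```

Run:
```python
from h import *
im=snap('side','s7.png'); it=snap('top','t7.png')
a=cv2.resize(im[100:250,330:460,::-1],None,fx=3,fy=3.6,interpolation=cv2.INTER_CUBIC)
b=cv2.resize(it[100:320,300:420,::-1],None,fx=2.45,fy=2.4546,interpolation=cv2.INTER_CUBIC)
cv2.imwrite('pics/c7.png',np.hstack([a,b[:540]]))
print((proj('side',[.4544,.2147,.0766])-[330,100])*[3,3.6], get_state()['force'])
```

```text
[271.32299635 278.46672041] [ 0.9099682  -0.31651926  0.13558044]
```

View pics/c7.png

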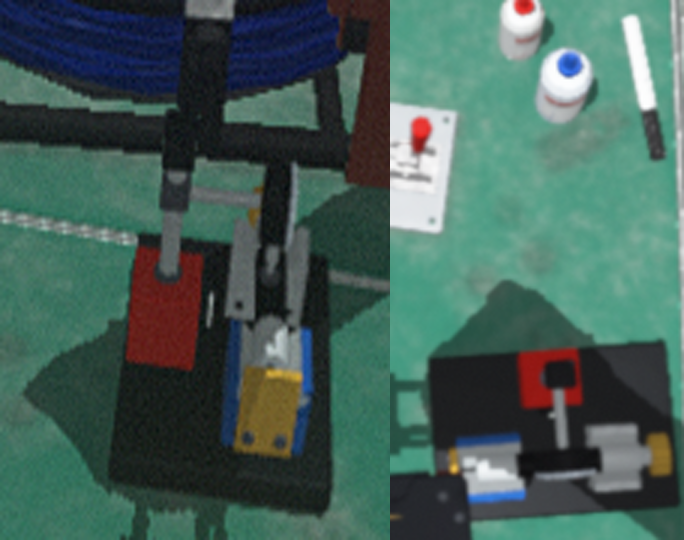

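The gauge stands upright on the plate behind the axle, with its stylus on the dark middle at (270,275) against (271,278) predicted. Bottle and marker have not moved, so I'm handing in.

```bash
python3 -c "
from cell import *
print(job_done())"
```

```text
the job is handed in; nothing more can be done
None
```

The job is handed in at about 25 s of the 102 s allowed: both V-blocks, the axle and the dial gauge are in place, the last pictures show the stylus on the middle of the axle with the oil bottle and marker where they were, and no verdict came back.

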